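# Get the missing tin tier from behind the cruet, mill and jar

## Robot

A 7-joint arm with a two-finger parallel gripper is mounted at the origin on the work surface. World frame = base frame: x ahead of the robot, y to its left, z up, the work surface at z = 0. Lengths are in mm, angles in rad, forces in N, time in s.
With the tool pointing down it reaches from about 425 to 950 mm from the base axis. Payload 4.7 kg.
Tool frame: the origin (TCP) lies between the finger pads; the fingertips stand bot.tips_ahead ahead of it and the grasp point (between the pads) lies 11 mm behind it (bot.tips_ahead is the distance from the TCP to the fingertips, in mm); z points along the fingers, y is the line along which they close (so a half turn about z gives the same grasp; the last joint's range is limited). The gripper opens to 85 mm and grips with 20 to 120 N. Pads are 22 mm wide; open, the fingers measure 114 mm over their backs; the gripper's body (76 mm by 85 mm) begins 54 mm behind the grasp point. The pads swing forward as they close: fully open they stand 13 mm farther back than shut.
Start: joints at [1.238, 0.469, -0.049, 1.532, 0.024, 1.141, -0.082], TCP at [201.971, -644.093, 239.335] pointing down, gripper open.
Joint ranges: [-2.59, 2.59], [-0.33, 1.99], [-1.39, 1.29], [0.1, 2.45], [-1.04, 4.18], [0.21, 1.99], [-2.66, 2.66]. Speed limits (rad/s): [2.57, 2.57, 3.14, 3.14, 3.14, 3.14, 3.14].

## Interface

Orientations are given as [roll, pitch, yaw] about the fixed x, y, z axes, in that order (R = Rz(yaw) Ry(pitch) Rx(roll)).
In Python, from bench import bot, optics, hand_in gives the robot as it stands.
- The arm moves only by the tool arm_command, never from a script. Its arguments are lists of equal length, an entry for each row: "travel": the shift along the tool's x, y, z scaled (see below), a list of three; "twist": the turn about the tool's z scaled (see below); "fingers": the closure, from 0 (fully open) to 1 (shut). In form: {"travel": [[dx, dy, dz], ...], "twist": [twist, ...], "fingers": [fingers, ...]}. A call has 1 to 8 rows; each row is the pose to reach, as a shift and turn from the pose commanded when the call began, along the tool's axes at that moment, turning the shorter way round; what a row does not reach only later rows make up. The controller multiplies each number of a shift by 75 cm and each number of a turn by 360 degrees. A row lasts 1/8 s, in which the tool goes at most 62.5 mm and 10.7 degrees, less where a joint would pass 70% of its speed; a pose out of reach is approached as far as the arm can. A call with a number of a shift or a turn outside -1 to 1 is refused whole. A call with a gripper value outside its range is refused whole. The fingers move at their own pace and stop on an object; "squeeze" is the grip in N (left out, the last holds). Time passes only in rows, so rows that repeat a pose let the fingers close. It gives the time, the measured TCP pose, the force, the opening and the grip force at its end, in the units of the state.
- bot.get_obs(): the state, without advancing time (a new reading comes with each control period).
- optics.grab_frame(name): name is "side" or "top"; returns (picture, depth): 480x640x3 uint8, red, green, blue; 480x640 float32, mm along the optical axis (not along the pixel's ray), 0 where there is no reading.
- optics.get_calibration(name): a dict with "fx", "fy", "cx", "cy" (pixels), "rvec" (rotation vector, rad) and "tvec" (3), from world to camera coordinates, as OpenCV has them. Camera axes: x right, y down, z forward; pixel columns grow to the right and rows downward; lengths in mm; the calibration is good to about 2 mm. A picture is of the moment at which its call begins. get_calibration takes no time and is no camera call.
- hand_in(): hands the job in; it is judged then, once.
Trained networks look in the newest picture that a camera, given by its name, has taken for a name from the list of things; names that differ only in an ending like _2 or _b are one class to them, and where a whole thing is asked for, a point or a joint stands for the part that bears it (a point fixed in the world has none). Each returns a list of dicts, best first, with "confidence" (0 to 1); they miss things now and then, are a little off and sometimes report something else, mostly with a low value. They report only what shows in the picture. A call takes as long as a camera call.
- optics.look_for(target, camera): "location" ([column, row] as shares, 0 to 1, of the picture: columns of its width, rows of its height, amid what is visible of it).
- optics.regions_of(target, camera): "pixels" (480x640 bool, what is visible of it) and "location" ([column, row] as shares, 0 to 1, of the picture: columns of its width, rows of its height, amid what is visible of it).
- optics.landmark_of(target, camera): "location" ([column, row] as shares, 0 to 1, of the picture: columns of its width, rows of its height: a listed point, or the origin of a listed thing).
The state is a dict: "time_s": time; "qpos": joint angles; "qvel": joint speeds; "tau": joint torques, N m; "tcp_pos": TCP position; "ee_rot": TCP orientation; "force": force on the tool from outside, world axes, zero at the start; "ft_torque": the same for the moment, N m; "opening": finger opening in mm; "finger_force": force on a finger pad.
Only numpy, scipy, OpenCV 4.12 (cv2) and the standard library are available. Lean on these libraries where they do the work, as an engineer would, in place of code of your own. Each camera call takes 0.05 s, during which the arm holds its last target. There are 200 camera calls.

## Task

The lidded top tier of the aluminium stacking tin is at the back of the wooden caddy, hemmed in by the oil cruet, the pepper mill and the red-lidded jar: stand those three aside on the steel tray, then fetch the tier and seat it squarely on top of the open tin on the rubber mat. Once it is on, put the cruet, the mill and the jar back in the caddy, each upright in the very spot where it stood at the start. Do not tip anything over, do not push the open tin about, and leave the green bowl and the colander alone.

Things in the scene. Friction and masses are not known exactly. Their poses are not given: they have to be found in the camera images.
- cruet: Blue glazed oil cruet with cork stopper, round, upright in the caddy, 145 mm tall, 340 g. Body 58 mm in diameter to 70 mm up, then a shoulder; neck 26 mm in diameter from 101 to 129 mm (grip from above), cork 23 mm wide above. Origin: centre of its underside, z up. Which of the three spots by the tier holds cruet, mill and jar changes at every start.
- mill: Dark wooden pepper mill with a small steel finial, round, upright in the caddy, 141 mm tall, 220 g, one solid piece. Foot 54 mm in diameter, waist 38 mm, groove of 34 mm at 98 mm up, head 44 mm in diameter from 104 to 128 mm (grip from above). Origin: centre of its underside, z up.
- jar: White ceramic storage jar with a red lid, round, upright in the caddy, 119 mm tall, 340 g. Body 62 mm in diameter to 89 mm up, red lid 58 mm in diameter from 91 to 119 mm, fixed to the jar (grip the lid from above). Origin: centre of its underside, z up.
- tier: Lidded top tier of the tin: round aluminium box, black knob, 140 g, at the back of the caddy. Origin: centre of its underside, z up. Above it: foot 46 mm in diameter 0-5 mm, body 66 mm in diameter 5-39 mm (flat shoulder), fixed lid to 46 mm, knob 18 mm in diameter 49-67 mm (grip from above). Cruet, mill and jar stand about 76 mm from it, centre to centre: in front, front left and front right.
- stack: Rest of the tin, loose on a square black rubber mat: two aluminium tiers clipped together as one, 66 mm in diameter, 78 mm tall, 300 g, open top (opening 60 mm wide, 34 mm deep). Origin: centre of its underside, 4 mm above the counter, z up. Seated, the lidded tier's shoulder rests on this rim, foot inside, its origin 73 mm above this one. Left or right of the caddy, across from the tray.
- tray: Shallow steel serving tray, fixed, 260 mm along its x by 170 mm along its y, floor 4 mm thick, rim 14 mm high and 4 mm thick all round. Origin: centre of its underside, on the counter, z up. Room for cruet, mill and jar in a row along its x, 80 mm apart. Left or right of the caddy.
- caddy: Light wooden spice caddy, fixed: board 180 mm along x, 236 mm along y, 12 mm thick (things stand on it), 10 mm thick walls at the back (+x) and both sides up to 50 mm above the counter, open at the front (-x), towards the robot. Origin: centre of its underside, on the counter, z up. The tier stands about 35 mm behind (+x of) the origin.
- bowl: Green glazed clay bowl, 170 mm across and 75 mm tall, loose on the counter beyond the work; not to be disturbed. Origin at the centre of its underside.
- colander: White plastic colander, 180 mm across (220 mm over its two ears, which point along its y) and 80 mm tall, loose on the counter beyond the work; not to be disturbed. Origin at the centre of its underside.

How it is judged:
By the outcome, as a careful person would: the job done as asked, in the order asked, and still so for the second after the job is handed in, with the robot touching nothing.
It also fails if it takes over 136 s, if anything falls off the work surface, if the arm or the gripper's body presses on something with over 40 N, if the wrist force passes 120 N, or if a joint passes its speed limit or range.

## Working session

There is one attempt and no reset: what is moved stays moved. The work goes in short steps, Python scripts to look and compute and a tool call to move; the robot and the scene stay as the last step left them, time stands still between calls to the robot, and variables do not carry over. Pictures are saved under pics/ and viewed, at most 14 in all, crops included, and the job is handed in when it is done.

Besides the shell and the picture viewer there is one more tool, called after "Emit:" as name(argument=value, ...) on one line, values as JSON. arm_command: Moves the arm, as the interface text tells. Its arguments: {"type":"object","properties":{"travel":{"type":"array"},"twist":{"type":"array"},"fingers":{"type":"array"},"squeeze":{"type":"number"}},"required":["travel","twist","fingers"]}

```bash
ls; mkdir -p pics; python3 - <<'E'
from bench import bot, optics
import cv2
print(bot.get_obs(), bot.tips_ahead)
for n in("top","side"):
    p,d=optics.grab_frame(n); cv2.imwrite(f"pics/{n}0.png",p[:,:,::-1]); print(n,optics.get_calibration(n))
E
```

```text
pics
{'time_s': 0.0, 'qpos': array([ 1.23808382,  0.46946212, -0.0486154 ,  1.5336685 ,  0.0240892 ,
        1.1410041 , -0.08227536]), 'qvel': array([ 4.36837453e-04, -8.70690691e-05, -1.97347454e-04,  3.52748607e-04,
        2.02259856e-04, -8.25289207e-05, -5.04506619e-04]), 'tau': array([-4.07702817e-05, -5.10303533e+01, -4.67630255e-02, -2.37715888e+01,
        1.07095245e-02,  7.64349592e-03, -3.99954587e-06]), 'tcp_pos': array([ 201.79153144, -643.54515757,  238.25829111]), 'ee_rot': array([-3.13963646e+00,  5.22131461e-05,  3.03882014e-01]), 'force': array([-0.49434419,  0.18373318,  0.03787943]), 'ft_torque': array([-0.05244801, -0.04124244,  0.05750249]), 'finger_force': 0.0, 'opening': 85.26274810622431} 8.0
top {'fx': 453.84169239883374, 'fy': 453.84169239883374, 'cx': 321.88171847202017, 'cy': 245.3351423266494, 'rvec': array([ 2.16813575, -2.01926616,  0.22889566]), 'tvec': array([-28.11852532, 611.14620155, 804.96641763])}
side {'fx': 446.84708012659456, 'fy': 446.84708012659456, 'cx': 315.6058225152654, 'cy': 240.10518709294615, 'rvec': array([ 2.17797389, -0.07129405,  0.04893829]), 'tvec': array([-581.10927473,   59.16499484,  892.0044045 ])}
```

View pics/top0.png

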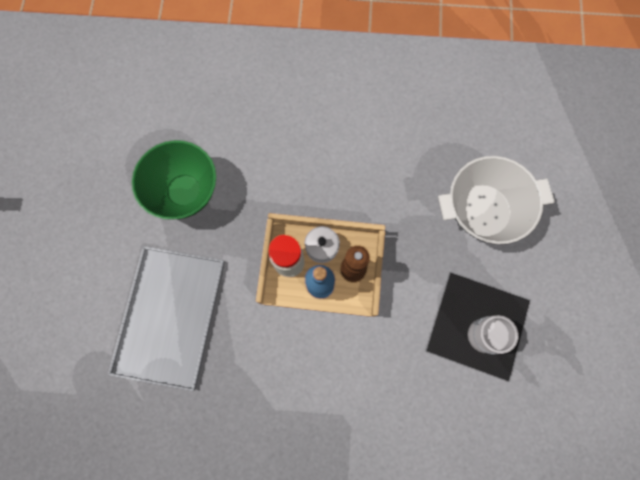

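View pics/side0.png

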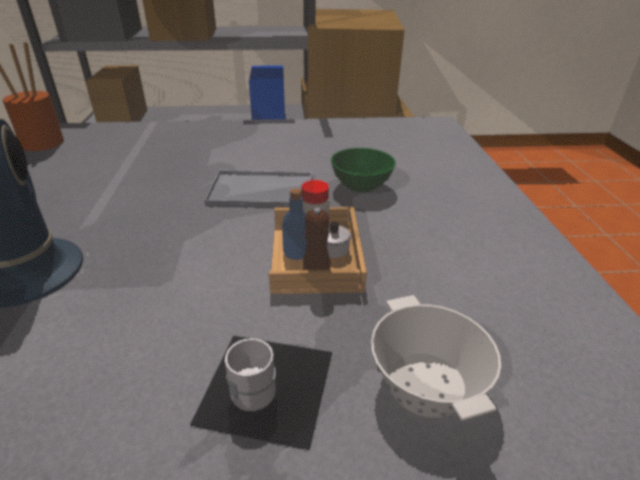

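The top view shows the tray at the left (170,320), the caddy at (322,265) with the jar (285,250), tier (322,243), mill (355,263) and cruet (320,282), and the stack at (498,334) on the mat. The side view agrees: the cruet, jar and mill overlap in front of the tier at (338,238), and the stack is at (250,372).

```bash
cat > h.py <<'E'
import numpy as np, cv2
from scipy.optimize import least_squares
from bench import bot, optics, hand_in
def cal(n):
    c=optics.get_calibration(n); return c,cv2.Rodrigues(c["rvec"])[0],np.array(c["tvec"])
def cloud(n,d):
    c,R,t=cal(n); v,u=np.mgrid[:480,:640]
    P=np.stack([(u-c["cx"])/c["fx"]*d,(v-c["cy"])/c["fy"]*d,d],-1)
    return (P-t)@R          # 480x640x3 world
def ray(n,uv,z):            # pixel -> world at height z
    c,R,t=cal(n); r=np.array([(uv[0]-c["cx"])/c["fx"],(uv[1]-c["cy"])/c["fy"],1])@R
    o=-t@R; return o+r*(z-o[2])/r[2]
def proj(n,P):
    c,R,t=cal(n); p=np.atleast_2d(P)@R.T+t
    return np.c_[p[:,0]/p[:,2]*c["fx"]+c["cx"],p[:,1]/p[:,2]*c["fy"]+c["cy"]]
def circ(P,r=None):
    m=np.median(P,0)[:2]
    if r: f=least_squares(lambda q:np.hypot(*(P[:,:2]-q).T)-r,m,loss="soft_l1")
    else: f=least_squares(lambda q:np.hypot(*(P[:,:2]-q[:2]).T)-q[2],[*m,30],loss="soft_l1")
    return f.x
E
python3 - <<'E'
from h import *
np.set_printoptions(precision=1,suppress=True)
for n in("top","side"):
    p,d=optics.grab_frame(n); W=cloud(n,d); np.save(f"{n}.npy",W)
    for o in "cruet mill jar tier stack tray caddy bowl colander".split():
        r=optics.regions_of(o,n)[:2]
        for q in r:
            m=q["pixels"]&(d>0); P=W[m]
            if len(P)<5: continue
            print(n,o,round(q["confidence"],2),m.sum(),"loc",np.array(q["location"])*[640,480],"med",np.median(P,0),"lo",np.percentile(P,2,0),"hi",np.percentile(P,98,0))
            np.save(f"{n}_{o}.npy",q["pixels"]) if q is r[0] else 0
        l=optics.landmark_of(o,n)
        if l: print("   lm",round(l[0]["confidence"],2),np.array(l[0]["location"])*[640,480])
E
```

```text
top cruet 0.91 855 loc [318.7 285.4] med [534.2  14.4 100.8] lo [514.7 -10.4  16.1] hi [567.1  41.7 157.7]
   lm 0.91 [318.7 290.1]
top mill 0.65 858 loc [357. 266.] med [569.  -46.5 139.8] lo [553.  -69.5  13.1] hi [598.3 -25.3 152.5]
   lm 0.78 [353.9 270. ]
top jar 0.64 1127 loc [283.8 254.9] med [575.5  78.2 129.6] lo [554.2  52.   28.6] hi [607.8 106.8 133.1]
   lm 0.98 [286.  261.8]
top tier 0.77 971 loc [320.7 242.9] med [616.3  16.5  54.9] lo [587.8 -13.4  24. ] hi [651.7  47.2  79. ]
   lm 0.59 [324.5 244.6]
top stack 0.69 1494 loc [493.  337.2] med [ 466.2 -317.1   48.9] lo [ 435.4 -347.6    7.2] hi [ 496.7 -284.    83.1]
top stack 0.21 5339 loc [174.1 180.4] med [739.9 337.5  34.1] lo [651.5 246.4   4.2] hi [802.2 398.2  75.8]
   lm 0.83 [483.4 335. ]
top tray 0.83 11262 loc [168.1 318.3] med [454.  316.1   3.7] lo [334.5 229.8   0.2] hi [584.2 400.9  14.2]
top tray 0.6 1522 loc [492.6 335.4] med [ 465.4 -317.1   48.8] lo [ 434.5 -348.3    4.4] hi [ 496.4 -284.    83.1]
   lm 0.85 [166.9 316.2]
top caddy 0.98 7359 loc [331.  271.2] med [565.1  -0.6  12.5] lo [493.4 -99.3  
[... 846 characters left out ...]
2.2 248.3]
side stack 0.7 3025 loc [249.5 373.8] med [ 467.8 -335.2   51.1] lo [ 437.3 -351.9    6.5] hi [ 498.9 -288.6   80.8]
   lm 0.76 [253.6 391.5]
side tray 0.63 3145 loc [256.2 186.8] med [443.4 318.7   2.1] lo [331.3 221.9  -1.5] hi [576.9 404.7  12.4]
   lm 0.87 [259.8 189.1]
side caddy 0.81 4188 loc [324.6 270.7] med [594.5 -98.   22.3] lo [ 494.6 -107.6    1.5] hi [668.9 125.1  49.1]
   lm 0.76 [313. 256.]
side bowl 0.89 2218 loc [363.9 171.1] med [729.1 353.8  50.2] lo [651.4 237.6   1.1] hi [802.5 398.4  73.4]
   lm 0.86 [360.6 187.3]
side colander 0.87 11867 loc [435.9 360.7] med [ 740.1 -295.8   41.6] lo [ 651.4 -419.3    1.9] hi [ 809.4 -228.8   79.4]
   lm 0.91 [428.  382.9]
```

```bash
python3 - <<'E'
from h import *
np.set_printoptions(precision=1,suppress=True)
W={n:np.load(n+".npy") for n in("top","side")}
ap={"cruet":(536,14),"mill":(572,-48),"jar":(578,78),"tier":(618,16),"stack":(467,-317)}
B={"cruet":[(25,80,29),(115,139,13),(154,160,0)],"mill":[(12,18,27),(117,139,22),(148,156,0)],"jar":[(25,100,31),(105,128,29),(128,135,0)],"tier":[(18,50,33),(62,78,9),(76,82,0)],"stack":[(8,76,33),(79,86,0)]}
for o,bs in B.items():
    for lo,hi,r in bs:
        for n in W:
            P=W[n].reshape(-1,3); rr=r if r else 36
            m=(P[:,2]>lo)&(P[:,2]<hi)&(np.hypot(*(P[:,:2]-ap[o]).T)<rr+8)
            Q=P[m]
            if len(Q)<8: continue
            if r: 
                c=circ(Q,r); print(o,n,(lo,hi,r),len(Q),c,"rms",np.std(np.hypot(*(Q[:,:2]-c).T)-r))
            else: print(o,n,(lo,hi,"top"),len(Q),"mean",Q.mean(0),"mid",(Q.min(0)+Q.max(0))/2,"span",np.ptp(Q,0),"free",circ(Q) if o=="stack" else "")
# tray rectangle, caddy walls
for n in W:
    P=W[n].reshape(-1,3)
    m=(P[:,2]>8)&(P[:,2]<18)&(P[:,1]>200)&(P[:,1]<440)&(P[:,0]>300)&(P[:,0]<630); print("tray rim",n,m.sum(),cv2.minAreaRect(P[m][:,:2].astype(np.float32)))
    m=(P[:,2]>45)&(P[:,2]<54)&(abs(P[:,1]-10)<135)&(P[:,0]>470)&(P[:,0]<690)&(np.min([np.hypot(*(P[:,:2]-a).T) for a in ap.values()],0)>42); print("caddy walls",n,m.sum(),cv2.minAreaRect(P[m][:,:2].astype(np.float32)))
    m=(P[:,2]>-6)&(P[:,2]<4)&(P[:,1]>-200)&(P[:,1]<-130)&(P[:,0]<700)&(P[:,0]>400);print("counter z",P[m].mean(0))
E
```

```text
cruet top (25, 80, 29) 90 [543.3  15.4] rms 0.2002824481657316
cruet side (25, 80, 29) 526 [543.4  14.1] rms 1.1048514018843079
cruet top (115, 139, 13) 29 [543.1  15.2] rms 0.21562805212711872
cruet side (115, 139, 13) 155 [543.3  14.1] rms 1.2037513177865722
cruet top (154, 160, 'top') 134 mean [542.7  15.2 156.4] mid [543.1  15.1 156.8] span [21.6 21.   5.7] free 
cruet side (154, 160, 'top') 55 mean [543.1  11.3 155.1] mid [542.9  11.1 155.5] span [19.2 20.7  2.7] free 
mill top (12, 18, 27) 155 [571.3 -47.6] rms 4.364285428329499
mill top (117, 139, 22) 62 [579.5 -49.3] rms 0.5626134505817464
mill side (117, 139, 22) 255 [579.4 -50.3] rms 1.118717487264939
mill top (148, 156, 'top') 45 mean [578.2 -49.2 151.4] mid [578.8 -49.6 151.6] span [25.4 22.   7.1] free 
mill side (148, 156, 'top') 26 mean [579.4 -52.3 150.7] mid [579.2 -51.1 150.1] span [ 9.3 11.4  4.2] free 
jar top (25, 100, 31) 249 [585.1  81.9] rms 0.6239502170338516
jar side (25, 100, 31) 182 [584.7  81.1] rms 1.685029473053304
jar top (105, 128, 29) 97 [585.   81.9] rms 5.380000940064818
jar side (105, 128, 29) 283
[... 963 characters left out ...]
-316.3   31.2]
stack side (79, 86, 'top') 265 mean [ 467.3 -321.5   80.3] mid [ 467.1 -319.1   80.8] span [64.6 65.9  3.5] free [ 467.4 -319.3   31.2]
tray rim top 1139 ((459.6842041015625, 314.33343505859375), (171.4400634765625, 260.5748291015625), 84.07086944580078)
caddy walls top 1471 ((582.3759765625, 15.381866455078125), (236.10910034179688, 180.20152282714844), 87.87943267822266)
counter z [ 544.4 -165.1   -0.4]
tray rim side 392 ((459.56463623046875, 311.72222900390625), (176.96543884277344, 260.5503845214844), 84.09959411621094)
caddy walls side 820 ((582.8146362304688, 12.757575988769531), (240.75482177734375, 179.2211456298828), 87.94458770751953)
counter z [ 544.  -165.5   -1.8]
```

Emit:
arm_command(travel=[[0.02,-0.02,-0.001],[0.06,-0.06,-0.003],[0.11,-0.11,-0.005],[0.165,-0.165,-0.007],[0.22,-0.22,-0.01],[0.27,-0.27,-0.012],[0.32,-0.32,-0.014],[0.35,-0.35,-0.015]], twist=[-0.012,-0.036,-0.064,-0.094,-0.124,-0.154,-0.182,-0.2016], fingers=[0,0.4,0.4,0.4,0.4,0.4,0.4,0.4], squeeze=50)

```text
time_s: 3.0
tcp_pos: [375.2, -312.5, 251.1]
ee_rot: [3.141, 0.0, 1.578]
force: [0.3, -0.6, 0.1]
opening: 51.6
finger_force: 0.0
```

Emit:
arm_command(travel=[[0.03,0.015,0],[0.09,0.046,0],[0.16,0.083,-0.002],[0.23,0.119,-0.003],[0.3,0.156,-0.004],[0.36,0.187,-0.005],[0.41,0.213,-0.005],[0.436,0.227,-0.005]], twist=[0,0.001,0.001,0.001,0.001,0.001,0.001,0.001], fingers=[0.4,0.4,0.4,0.4,0.4,0.4,0.4,0.4])

```text
time_s: 4.0
tcp_pos: [545.0, 14.7, 254.6]
ee_rot: [3.141, -0.001, 1.567]
force: [-0.2, -1.0, 0.0]
opening: 51.4
finger_force: 0.0
```

Emit:
arm_command(travel=[[0,0,0],[0,0,0]], twist=[0,0], fingers=[0.4,0.4])

```text
time_s: 4.25
tcp_pos: [543.9, 10.6, 254.2]
ee_rot: [-3.141, 0.001, 1.563]
force: [0.6, -0.6, -0.4]
opening: 51.3
finger_force: 0.0
```

```bash
python3 - <<'E'
from h import *
o=bot.get_obs(); print(o["time_s"],o["tcp_pos"],o["ee_rot"],o["qpos"])
ims=[]
for n in("top","side"):
    p,d=optics.grab_frame(n); uv=proj(n,o["tcp_pos"])[0]; print(n,uv)
    u,v=int(uv[0]),int(uv[1]); q=p[max(v-100,0):v+100,u-100:u+100,::-1].copy(); q=cv2.resize(q,(400,400),interpolation=cv2.INTER_CUBIC); cv2.circle(q,(200,200 if v>=100 else 2*v),3,(0,255,255),1); ims.append(q)
cv2.imwrite("pics/a.png",np.hstack(ims))
E
```

```text
4.25 [543.91169369  10.60992065 254.1637051 ] [-3.14107548e+00  9.99221307e-04  1.56284358e+00] [ 0.43344825  0.3099022  -0.6558247   1.79897233  0.21078299  1.10385938
 -0.30304967]
top [321.40400922 261.52521066]
side [294.57968473 141.92175234]
```

View pics/a.png

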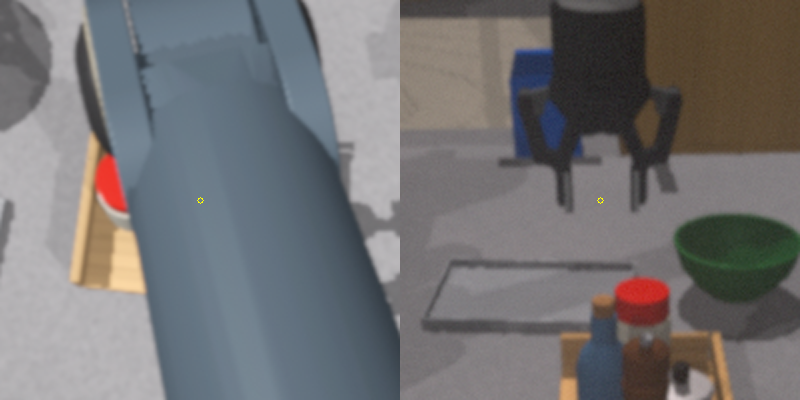

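The left crop (top) is blocked by the arm. The right crop (side) shows the jaws centred on x at column 602, in line with the cruet's cork at (603,305), and the tips are about 10 mm below the TCP mark.

Emit:
arm_command(travel=[[0,0,0.02],[0.0,0,0.05],[0,0,0.085],[0,0,0.105],[0,0,0.112],[0,0,0.112]], twist=[0,0,0,0,0,0], fingers=[0.4,0.4,0.4,0.4,0.4,0.4])

```text
time_s: 5.1
tcp_pos: [544.4, 11.8, 170.4]
ee_rot: [3.141, -0.0, 1.564]
force: [0.2, 0.0, 1.1]
opening: 51.2
finger_force: 0.0
```

Emit:
arm_command(travel=[[0.0045,-0.001,0.0],[0.0045,-0.001,0.02],[0.0045,-0.001,0.042],[0.0045,-0.001,0.05],[0.0045,-0.001,0.05]], twist=[0,0,0,0,0], fingers=[0.4,0.4,0.4,0.4,0.4])

```text
time_s: 5.72
tcp_pos: [543.1, 15.2, 131.9]
ee_rot: [-3.14, -0.0, 1.564]
force: [-0.3, 0.0, 0.1]
opening: 51.0
finger_force: 0.0
```

Emit:
arm_command(travel=[[0,0,0],[0,0,0],[0,0,0],[0,0,0],[0,0,0]], twist=[0,0,0,0,0], fingers=[0.6,0.7,1,1,1])

```text
time_s: 6.35
tcp_pos: [543.7, 15.3, 133.5]
ee_rot: [3.141, 0.0, 1.564]
force: [-1.0, -0.3, 6.5]
opening: 23.2
finger_force: 49.2
```

Emit:
arm_command(travel=[[0,0,0],[0,0,0],[0,0,0.005],[0,0,0.012],[0,0,0.014],[0,0,0.014]], twist=[0,0,0,0,0,0], fingers=[0.4,0.4,0.4,0.4,0.4,0.4])

```text
time_s: 7.1
tcp_pos: [543.4, 15.2, 122.0]
ee_rot: [-3.141, -0.0, 1.564]
force: [0.0, -0.8, 1.1]
opening: 51.3
finger_force: 0.0
```

Emit:
arm_command(travel=[[0,0,0],[0,0,0],[0,0,0],[0,0,0],[0,0,0]], twist=[0,0,0,0,0], fingers=[0.6,0.7,1,1,1])

```text
time_s: 7.72
tcp_pos: [543.8, 15.3, 122.7]
ee_rot: [3.141, 0.0, 1.564]
force: [-1.0, -0.9, 3.7]
opening: 23.8
finger_force: 49.2
```

Emit:
arm_command(travel=[[0,0,-0.01],[0,0,-0.035],[0,-0.01,-0.075],[0,-0.03,-0.115],[0,-0.05,-0.155],[0,-0.07,-0.185],[0,-0.08,-0.2],[0,-0.08,-0.2]], twist=[0,0,0,0,0,0,0,0], fingers=[1,1,1,1,1,1,1,1])

```text
time_s: 8.72
tcp_pos: [483.6, 15.6, 273.2]
ee_rot: [3.14, 0.001, 1.564]
force: [0.8, 0.1, -4.3]
opening: 23.7
finger_force: 49.6
```

Emit:
arm_command(travel=[[0.02,-0.007,0],[0.07,-0.024,0],[0.135,-0.046,0],[0.2,-0.07,0],[0.27,-0.092,0],[0.335,-0.115,0],[0.385,-0.133,0],[0.409,-0.138,0]], twist=[0,0,0,0,0,0,0,0], fingers=[1,1,1,1,1,1,1,1])

```text
time_s: 9.72
tcp_pos: [379.2, 326.5, 271.5]
ee_rot: [-3.139, -0.001, 1.57]
force: [-0.3, -0.7, -3.0]
opening: 23.8
finger_force: 49.6
```

Emit:
arm_command(travel=[[0,0,0],[0,0,0],[0,0,0]], twist=[0,0,0], fingers=[1,1,1])

```text
time_s: 10.1
tcp_pos: [382.5, 321.9, 271.9]
ee_rot: [-3.141, 0.001, 1.562]
force: [0.5, -0.3, -3.3]
opening: 23.7
finger_force: 49.6
```

Emit:
arm_command(travel=[[0,0,0.02],[0,0,0.06],[0,0,0.11],[0,0,0.15],[0,0,0.18],[0,0,0.197],[0,0,0.205],[0,0,0.208]], twist=[0,0,0,0,0,0,0,0], fingers=[1,1,1,1,1,1,1,1])

```text
time_s: 11.1
tcp_pos: [382.3, 323.2, 116.4]
ee_rot: [3.141, -0.0, 1.564]
force: [-0.3, 0.1, -3.1]
opening: 24.0
finger_force: 49.5
```

Emit:
arm_command(travel=[[0,0,0],[0,0,0]], twist=[0,0], fingers=[1,1])

```text
time_s: 11.35
tcp_pos: [382.4, 323.4, 116.9]
ee_rot: [3.14, -0.001, 1.564]
force: [-0.3, -0.4, -3.9]
opening: 24.3
finger_force: 49.5
```

Emit:
arm_command(travel=[[0,0,0.001],[0,0,0.002],[0,0,0.002]], twist=[0,0,0], fingers=[1,1,1])

```text
time_s: 11.72
tcp_pos: [382.0, 323.0, 114.8]
ee_rot: [3.142, 0.0, 1.564]
force: [-0.0, 0.1, -4.2]
opening: 23.7
finger_force: 49.5
```

Emit:
arm_command(travel=[[0,0,0.001],[0,0,0.001],[0,0,0.001],[0,0,0.001],[0,0,0.001],[0,0,-0.03],[0,0,-0.08],[0,0,-0.13]], twist=[0,0,0,0,0,0,0,0], fingers=[1,1,0.6,0.4,0.4,0.4,0.4,0.4])

```text
time_s: 12.72
tcp_pos: [381.9, 323.0, 213.1]
ee_rot: [-3.141, 0.0, 1.564]
force: [0.9, 0.1, 0.6]
opening: 51.2
finger_force: 0.0
```

Emit:
arm_command(travel=[[-0.015,0.012,0],[-0.055,0.046,0],[-0.11,0.092,0],[-0.17,0.143,0],[-0.23,0.194,0.0],[-0.28,0.238,0.02],[-0.312,0.264,0.04],[-0.322,0.273,0.06]], twist=[0,0,0,0,0,0,0,0], fingers=[0.1,0.1,0.1,0.1,0.1,0.1,0.1,0.1])

```text
time_s: 13.72
tcp_pos: [585.7, 77.2, 165.1]
ee_rot: [-3.14, 0.001, 1.56]
force: [-0.2, -0.8, 0.4]
opening: 77.0
finger_force: 0.0
```

Emit:
arm_command(travel=[[0,0,0],[0,0,0],[0,0,0]], twist=[0,0,0], fingers=[0.1,0.1,0.1])

```text
time_s: 14.1
tcp_pos: [584.9, 81.8, 168.2]
ee_rot: [3.14, -0.0, 1.567]
force: [-0.0, 0.2, 0.4]
opening: 76.7
finger_force: 0.0
```

Emit:
arm_command(travel=[[0,0,0.015],[0,0,0.045],[0,0,0.065],[0,0,0.073],[0,0,0.073],[0,0,0.073],[0,0,0.073],[0,0,0.073]], twist=[0,0,0,0,0,0,0,0], fingers=[0.1,0.1,0.1,0.1,0.1,0.2,0.3,1])

```text
time_s: 15.1
tcp_pos: [585.6, 80.4, 113.6]
ee_rot: [3.14, 0.0, 1.564]
force: [-2.0, -0.9, 4.4]
opening: 56.9
finger_force: 53.3
```

Emit:
arm_command(travel=[[0,0,0],[0,0,0]], twist=[0,0], fingers=[1,1])

```text
time_s: 15.35
tcp_pos: [585.5, 80.4, 113.6]
ee_rot: [3.14, 0.0, 1.564]
force: [-2.4, -0.0, 4.8]
opening: 56.5
finger_force: 53.3
```

Emit:
arm_command(travel=[[0,0,-0.01],[0,0,-0.035],[0,0,-0.075],[0.015,-0.003,-0.105],[0.055,-0.012,-0.12],[0.11,-0.023,-0.12],[0.17,-0.036,-0.12],[0.225,-0.048,-0.12]], twist=[0,0,0,0,0,0,0,0], fingers=[1,1,1,1,1,1,1,1])

```text
time_s: 16.35
tcp_pos: [549.8, 250.7, 203.5]
ee_rot: [3.141, -0.0, 1.564]
force: [-0.1, 0.5, -3.9]
opening: 56.2
finger_force: 54.3
```

Emit:
arm_command(travel=[[0.045,-0.01,0],[0.07,-0.016,0],[0.075,-0.016,0],[0.075,-0.016,0],[0.075,-0.016,0]], twist=[0,0,0,0,0], fingers=[1,1,1,1,1])

```text
time_s: 16.98
tcp_pos: [539.6, 303.5, 202.3]
ee_rot: [3.142, 0.001, 1.561]
force: [0.3, 0.2, -3.5]
opening: 56.4
finger_force: 54.3
```

Emit:
arm_command(travel=[[0,0,0.02],[0,0,0.055],[0,0,0.09],[0,0,0.115],[0,0,0.126],[0,0,0.129],[0,0,0.13],[0,0,0.13]], twist=[0,0,0,0,0,0,0,0], fingers=[1,1,1,1,1,1,1,1])

```text
time_s: 17.98
tcp_pos: [539.1, 305.8, 105.8]
ee_rot: [3.14, -0.001, 1.564]
force: [-0.2, -0.1, -3.3]
opening: 56.2
finger_force: 54.3
```

Emit:
arm_command(travel=[[0,0,0.001],[0,0,0.002],[0,0,0.002],[0,0,0.002],[0,0,0.002],[0,0,0.002],[0,0,-0.02],[0,0,-0.07]], twist=[0,0,0,0,0,0,0,0], fingers=[1,1,0.3,0.15,0.1,0.1,0.1,0.1])

```text
time_s: 18.98
tcp_pos: [538.0, 304.9, 157.5]
ee_rot: [-3.139, 0.001, 1.564]
force: [0.4, 0.4, 0.6]
opening: 76.9
finger_force: 0.0
```

Emit:
arm_command(travel=[[-0.015,0.0,-0.02],[-0.055,0.005,-0.033],[-0.115,0.014,-0.033],[-0.185,0.023,-0.033],[-0.26,0.032,-0.033],[-0.335,0.041,-0.033],[-0.4,0.05,-0.033],[-0.45,0.056,-0.033]], twist=[0,0,0,0,0,0,0,0], fingers=[0.1,0.3,0.3,0.3,0.3,0.3,0.3,0.3])

```text
time_s: 19.98
tcp_pos: [578.0, -36.1, 182.3]
ee_rot: [-3.141, 0.001, 1.561]
force: [-0.0, -0.4, -0.4]
opening: 59.9
finger_force: 0.0
```

Emit:
arm_command(travel=[[-0.02,0.002,0],[-0.023,0.0025,0],[-0.023,0.0025,0],[-0.023,0.0025,0]], twist=[0,0,0,0], fingers=[0.3,0.3,0.3,0.3])

```text
time_s: 20.48
tcp_pos: [580.2, -47.4, 182.5]
ee_rot: [3.141, -0.001, 1.567]
force: [-0.8, 0.0, -0.2]
opening: 59.9
finger_force: 0.0
```

Emit:
arm_command(travel=[[-0.002,-0.001,0.015],[-0.002,-0.001,0.045],[-0.002,-0.001,0.07],[-0.002,-0.001,0.081],[-0.002,-0.001,0.083],[-0.002,-0.001,0.083],[-0.002,-0.001,0.083],[-0.002,-0.001,0.083]], twist=[0,0,0,0,0,0,0,0], fingers=[0.3,0.3,0.3,0.3,0.3,0.3,0.4,1])

```text
time_s: 21.48
tcp_pos: [580.0, -50.9, 120.9]
ee_rot: [3.14, 0.0, 1.564]
force: [-1.2, 0.5, 5.8]
opening: 42.2
finger_force: 51.8
```

Emit:
arm_command(travel=[[0,0,0],[0,0,0],[0,0,0]], twist=[0,0,0], fingers=[1,1,1])

```text
time_s: 21.85
tcp_pos: [580.1, -51.0, 121.0]
ee_rot: [3.14, 0.0, 1.564]
force: [-1.3, -0.1, 5.6]
opening: 42.4
finger_force: 51.5
```

Emit:
arm_command(travel=[[0,0,-0.01],[0,0,-0.035],[0,0,-0.075],[0.015,-0.005,-0.115],[0.055,-0.018,-0.15],[0.115,-0.038,-0.165],[0.18,-0.06,-0.165],[0.25,-0.084,-0.165]], twist=[0,0,0,0,0,0,0,0], fingers=[1,1,1,1,1,1,1,1])

```text
time_s: 22.85
tcp_pos: [517.3, 138.1, 245.0]
ee_rot: [3.14, 0.0, 1.563]
force: [0.7, 0.5, -2.4]
opening: 42.5
finger_force: 51.2
```

Emit:
arm_command(travel=[[0.07,-0.023,0],[0.135,-0.045,0],[0.19,-0.064,0],[0.225,-0.075,0],[0.236,-0.079,0],[0.236,-0.079,0],[0.236,-0.079,0]], twist=[0,0,0,0,0,0,0], fingers=[1,1,1,1,1,1,1])

```text
time_s: 23.72
tcp_pos: [460.5, 312.6, 243.7]
ee_rot: [3.141, 0.001, 1.562]
force: [0.3, 0.9, -2.1]
opening: 42.3
finger_force: 51.1
```

Emit:
arm_command(travel=[[0,0,0.02],[0,0,0.06],[0,0,0.1],[0,0,0.14],[0,0,0.162],[0,0,0.172],[0,0,0.175],[0,0,0.175]], twist=[0,0,0,0,0,0,0,0], fingers=[1,1,1,1,1,1,1,1])

```text
time_s: 24.72
tcp_pos: [460.2, 314.9, 113.4]
ee_rot: [3.14, -0.001, 1.564]
force: [0.3, 0.3, -2.5]
opening: 42.6
finger_force: 51.2
```

Emit:
arm_command(travel=[[0,0,0.001],[0,0,0.001],[0,0,0.001],[0,0,0.001],[0,0,0.001],[0,0,-0.02],[0,0,-0.07],[0,0,-0.1]], twist=[0,0,0,0,0,0,0,0], fingers=[1,1,0.4,0.3,0.3,0.3,0.3,0.3])

```text
time_s: 25.72
tcp_pos: [460.0, 315.2, 190.2]
ee_rot: [3.139, -0.002, 1.565]
force: [0.4, 0.5, 0.3]
opening: 59.7
finger_force: 0.0
```

Emit:
arm_command(travel=[[-0.015,0.008,0],[-0.055,0.03,0],[-0.11,0.06,0],[-0.175,0.095,0],[-0.24,0.13,0.0],[-0.305,0.166,0.01],[-0.355,0.193,0.03],[-0.39,0.212,0.05]], twist=[0,0,0,0,0,0,0,0], fingers=[0.3,0.5,0.5,0.5,0.5,0.5,0.5,0.5])

```text
time_s: 26.72
tcp_pos: [617.0, 17.2, 148.5]
ee_rot: [-3.14, 0.001, 1.561]
force: [0.4, 0.9, 0.3]
opening: 42.9
finger_force: 0.0
```

Emit:
arm_command(travel=[[-0.007,0.004,0.02],[-0.007,0.004,0.03],[-0.007,0.004,0.03],[-0.007,0.004,0.03]], twist=[0,0,0,0], fingers=[0.5,0.5,0.5,0.5])

```text
time_s: 27.22
tcp_pos: [619.6, 17.4, 128.3]
ee_rot: [3.141, -0.0, 1.567]
force: [-0.3, -0.1, 0.9]
opening: 42.7
finger_force: 0.0
```

```bash
python3 - <<'E'
from h import *
np.set_printoptions(precision=1,suppress=True)
p,d=optics.grab_frame("side"); W=cloud("side",d); o=bot.get_obs(); print(o["time_s"],o["tcp_pos"],o["ee_rot"])
P=W.reshape(-1,3); c=np.array([620.5,16.5])
for lo,hi,r in((62,78,9),(18,49,33)):
    Q=P[(P[:,2]>lo)&(P[:,2]<hi)&(np.hypot(*(P[:,:2]-c).T)<r+6)]; print(len(Q),circ(Q,r) if len(Q)>5 else 0)
cv2.imwrite("pics/b.png",cv2.resize(p[120:320,180:420,::-1],(720,600),interpolation=cv2.INTER_CUBIC))
E
```

```text
27.275 [619.7  17.  128.4] [ 3.1 -0.   1.6]
81 [620.4  16.6]
394 [620.5  16.3]
```

View pics/b.png

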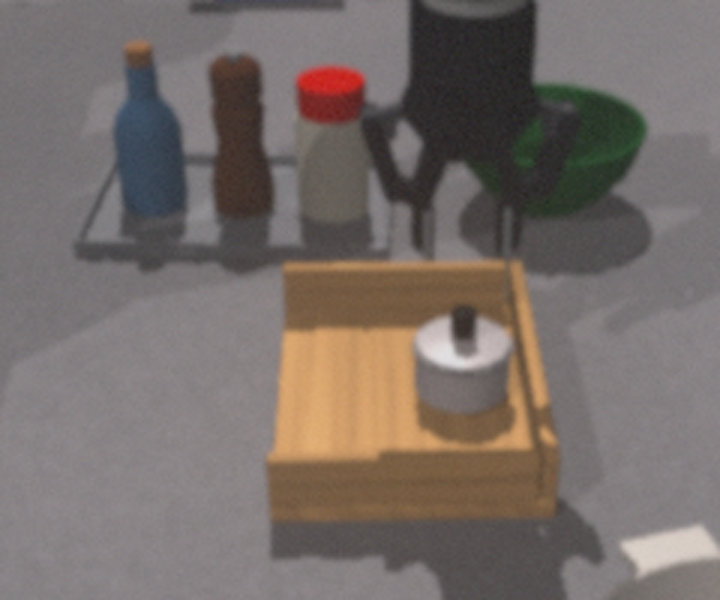

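The cruet, mill and jar stand upright on the tray at crop (150,130), (240,140) and (332,145). The gripper is above the tier's knob at (463,322).

Emit:
arm_command(travel=[[0,0,0.015],[0,0,0.04],[0,0,0.063],[0,0,0.074],[0,0,0.077],[0,0,0.077],[0,0,0.077],[0,0,0.077]], twist=[0,0,0,0,0,0,0,0], fingers=[0.5,0.5,0.5,0.5,0.5,0.5,0.6,0.7])

```text
time_s: 28.28
tcp_pos: [620.0, 15.5, 70.3]
ee_rot: [3.141, 0.0, 1.564]
force: [-0.0, 0.6, 0.4]
opening: 25.6
finger_force: 0.0
```

Emit:
arm_command(travel=[[0,0,0],[0,0,0],[0,0,0],[0,0,0]], twist=[0,0,0,0], fingers=[0.8,1,1,1])

```text
time_s: 28.78
tcp_pos: [620.2, 15.5, 70.3]
ee_rot: [3.14, 0.0, 1.564]
force: [1.5, -0.1, 4.7]
opening: 15.6
finger_force: 48.8
```

Emit:
arm_command(travel=[[0,0,-0.01],[0,0,-0.035],[0,0,-0.075],[-0.01,-0.005,-0.115],[-0.04,-0.018,-0.14],[-0.09,-0.041,-0.145],[-0.15,-0.068,-0.145],[-0.215,-0.097,-0.145]], twist=[0,0,0,0,0,0,0,0], fingers=[1,1,1,1,1,1,1,1])

```text
time_s: 29.78
tcp_pos: [545.3, -146.0, 179.8]
ee_rot: [3.14, 0.0, 1.566]
force: [1.1, 0.3, -0.6]
opening: 15.8
finger_force: 48.9
```

Emit:
arm_command(travel=[[-0.065,-0.029,0],[-0.125,-0.056,0],[-0.175,-0.079,0],[-0.21,-0.095,0],[-0.228,-0.102,0],[-0.231,-0.104,0],[-0.231,-0.104,0],[-0.231,-0.104,0]], twist=[0,0,0,0,0,0,0,0], fingers=[1,1,1,1,1,1,1,1])

```text
time_s: 30.78
tcp_pos: [467.5, -316.5, 178.7]
ee_rot: [3.141, -0.0, 1.567]
force: [-1.3, -0.1, -2.3]
opening: 15.8
finger_force: 48.9
```

```bash
python3 - <<'E'
from h import *
np.set_printoptions(precision=1,suppress=True)
p,d=optics.grab_frame("side"); W=cloud("side",d); o=bot.get_obs(); print(o["time_s"],o["tcp_pos"],o["ee_rot"])
P=W.reshape(-1,3); c=o["tcp_pos"][:2]; z0=o["tcp_pos"][2]-58.3
for nm,lo,hi,r in(("tier",z0+8,z0+38,33),("stack",10,74,33),("rim",78,86,0)):
    Q=P[(P[:,2]>lo)&(P[:,2]<hi)&(np.hypot(*(P[:,:2]-c).T)<(r or 34)+8)]
    # camera-facing outer surface only
    if r: Q=Q[Q[:,1]<c[1]-5]
    print(nm,len(Q),circ(Q,r) if r else (circ(Q),Q[:,:2].min(0),Q[:,:2].max(0)))
cv2.imwrite("pics/c.png",cv2.resize(p[240:440,150:350,::-1],(600,600),interpolation=cv2.INTER_CUBIC))
E
```

```text
30.825 [ 467.4 -316.7  178.7] [ 3.1 -0.   1.6]
tier 856 [ 467.6 -315.5]
stack 1346 [ 466.9 -318.5]
rim 234 (array([ 467.3, -319.6,   31.2]), array([ 434.9, -352.4]), array([ 499.3, -296.7]))
```

View pics/c.png

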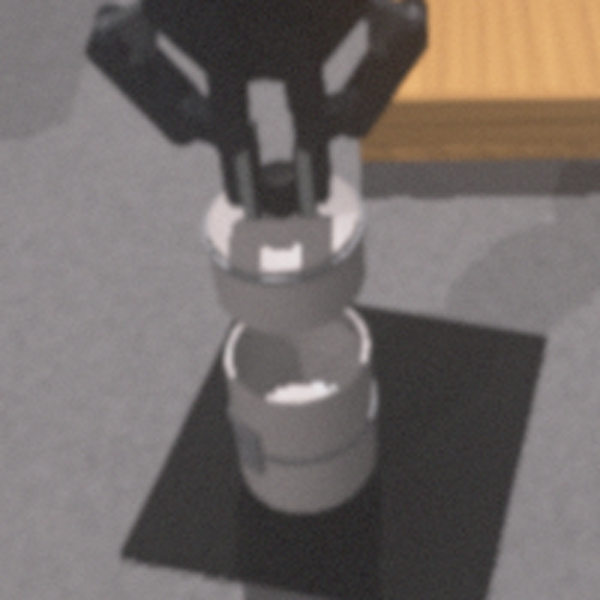

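The tier at crop (285,250) hangs level over the stack, whose rim is at (298,355). The tier needs about 3 mm more towards −y.

Emit:
arm_command(travel=[[-0.0045,-0.001,0.005],[-0.0045,-0.001,0.02],[-0.0045,-0.001,0.036],[-0.0045,-0.001,0.044],[-0.0045,-0.001,0.046],[-0.0045,-0.001,0.046]], twist=[0,0,0,0,0,0], fingers=[1,1,1,1,1,1])

```text
time_s: 31.58
tcp_pos: [466.1, -321.4, 144.1]
ee_rot: [3.141, 0.0, 1.564]
force: [-0.1, 0.1, -0.6]
opening: 16.0
finger_force: 48.9
```

```bash
cat > ts.py <<'E'
from h import *
np.set_printoptions(precision=1,suppress=True)
p,d=optics.grab_frame("side"); W=cloud("side",d); o=bot.get_obs(); print(o["time_s"],o["tcp_pos"],o["ee_rot"],o["force"])
import sys
P=W.reshape(-1,3); c=np.array([467,-318.5]); z0=float(sys.argv[1]) if len(sys.argv)>1 else o["tcp_pos"][2]-58.3
for nm,lo,hi,r in(("tier",z0+10,z0+36,33),("stack",10,72,33)):
    Q=P[(P[:,2]>lo)&(P[:,2]<hi)&(np.hypot(*(P[:,:2]-c).T)<r+8)]
    Q=Q[Q[:,1]<c[1]-5]
    print(nm,len(Q),circ(Q,r))
E
python3 ts.py
```

```text
31.625 [ 466.2 -321.4  144.3] [3.1 0.  1.6] [ 0.2  0.1 -1.4]
tier 592 [ 466.1 -320.3]
stack 1292 [ 466.9 -318.5]
```

Emit:
arm_command(travel=[[0.0018,0.001,0],[0.0018,0.001,0.003],[0.0018,0.001,0.006],[0.0018,0.001,0.009],[0.0018,0.001,0.0105],[0.0018,0.001,0.0105]], twist=[0,0,0,0,0,0], fingers=[1,1,1,1,1,1])

```text
time_s: 32.38
tcp_pos: [466.7, -320.0, 136.1]
ee_rot: [-3.141, -0.0, 1.564]
force: [0.5, 0.2, -1.5]
opening: 15.7
finger_force: 48.9
```

```bash
python3 ts.py
```

```text
32.425 [ 466.7 -320.   136.2] [ 3.1 -0.   1.6] [ 0.  -0.2 -1.2]
tier 572 [ 466.6 -319. ]
stack 1288 [ 466.9 -318.5]
```

Aligned within 1 mm. I'll lower gently until contact.

Emit:
arm_command(travel=[[0,0,0.001],[0,0,0.0015],[0,0,0.002],[0,0,0.002]], twist=[0,0,0,0], fingers=[1,1,1,1])

```text
time_s: 32.92
tcp_pos: [467.0, -320.1, 135.2]
ee_rot: [3.141, 0.001, 1.564]
force: [-0.3, 0.5, 3.4]
opening: 16.2
finger_force: 49.4
```

Emit:
arm_command(travel=[[0,0,0],[0,0,0],[0,0,0],[0,0,0],[0,0,-0.01],[0,0,-0.04],[0,0,-0.08],[0,0,-0.12]], twist=[0,0,0,0,0,0,0,0], fingers=[0.75,0.6,0.5,0.5,0.5,0.5,0.5,0.5])

```text
time_s: 33.92
tcp_pos: [466.8, -319.9, 226.1]
ee_rot: [3.141, 0.0, 1.565]
force: [0.2, -0.2, 0.1]
opening: 42.5
finger_force: 0.0
```

```bash
python3 ts.py 77; python3 - <<'E'
from h import *
p,d=optics.grab_frame("side"); cv2.imwrite("pics/d.png",cv2.resize(p[240:440,150:350,::-1],(600,600),interpolation=cv2.INTER_CUBIC))
P=cloud("side",d).reshape(-1,3); P=P[np.hypot(P[:,0]-467,P[:,1]+319)<12]; print(np.percentile(P[:,2],[50,90,99]))
E
```

```text
33.975 [ 469.1 -320.7  230.3] [3.1 0.  1.6] [ 1.1 -0.4  1.8]
tier 572 [ 467.  -319.1]
stack 1284 [ 466.9 -318.5]
[135.20366181 142.72565823 308.78945152]
```

View pics/d.png

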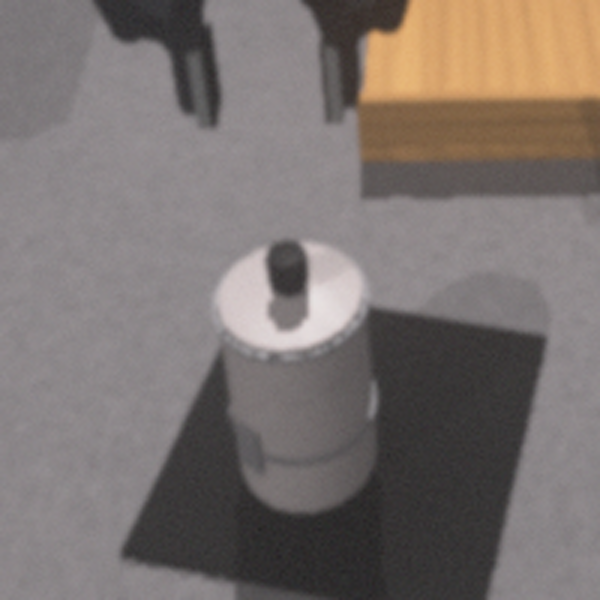

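The tier is seated squarely at crop (292,300) and flush with the stack; its top measures 142.7 mm against 144 expected. Next I return the mill.

Emit:
arm_command(travel=[[0.015,0,0],[0.055,-0.001,0],[0.115,-0.002,0],[0.185,-0.003,0],[0.255,-0.004,0],[0.325,-0.005,0],[0.395,-0.007,0],[0.465,-0.008,0]], twist=[0,0,0,0,0,0,0,0], fingers=[0.5,0.3,0.3,0.3,0.3,0.3,0.3,0.3])

```text
time_s: 35.02
tcp_pos: [461.4, 30.7, 223.7]
ee_rot: [-3.14, 0.0, 1.565]
force: [1.0, -1.4, -0.4]
opening: 59.9
finger_force: 0.0
```

Emit:
arm_command(travel=[[0.07,-0.001,0],[0.14,-0.002,0],[0.21,-0.003,0],[0.28,-0.004,0],[0.335,-0.006,0],[0.37,-0.006,0],[0.381,-0.0065,0],[0.381,-0.0065,0]], twist=[0,0,0,0,0,0,0,0], fingers=[0.3,0.3,0.3,0.3,0.3,0.3,0.3,0.3])

```text
time_s: 36.02
tcp_pos: [459.3, 314.1, 223.9]
ee_rot: [-3.14, 0.001, 1.565]
force: [0.4, -0.5, 0.1]
opening: 60.0
finger_force: 0.0
```

Emit:
arm_command(travel=[[0,0,0.0],[0,0,0.01],[0,0,0.03],[0,0,0.05],[0,0,0.05],[0,0,0.05]], twist=[0,0,0,0,0,0], fingers=[0.3,0.3,0.3,0.3,0.3,0.3])

```text
time_s: 36.78
tcp_pos: [460.0, 314.8, 187.1]
ee_rot: [-3.141, -0.0, 1.564]
force: [-0.3, -0.9, 0.3]
opening: 59.6
finger_force: 0.0
```

Emit:
arm_command(travel=[[0,0,0.015],[0,0,0.045],[0,0,0.077],[0,0,0.094],[0,0,0.0985],[0,0,0.0985],[0,0,0.0985],[0,0,0.0985]], twist=[0,0,0,0,0,0,0,0], fingers=[0.3,0.3,0.3,0.3,0.3,0.3,0.4,1])

```text
time_s: 37.78
tcp_pos: [460.4, 315.2, 114.3]
ee_rot: [3.14, -0.001, 1.564]
force: [-0.1, -0.2, 4.9]
opening: 42.6
finger_force: 51.6
```

Emit:
arm_command(travel=[[0,0,0],[0,0,0],[0,0,0]], twist=[0,0,0], fingers=[1,1,1])

```text
time_s: 38.15
tcp_pos: [460.4, 315.3, 114.3]
ee_rot: [3.14, -0.001, 1.564]
force: [-1.2, -0.6, 5.6]
opening: 42.4
finger_force: 51.6
```

Emit:
arm_command(travel=[[0,0,-0.01],[0,0,-0.04],[0,0,-0.085],[-0.01,0.003,-0.13],[-0.045,0.015,-0.155],[-0.1,0.033,-0.165],[-0.165,0.055,-0.165],[-0.235,0.078,-0.165]], twist=[0,0,0,0,0,0,0,0], fingers=[1,1,1,1,1,1,1,1])

```text
time_s: 39.15
tcp_pos: [517.2, 136.3, 237.0]
ee_rot: [-3.141, 0.001, 1.565]
force: [0.3, 0.2, -2.0]
opening: 42.3
finger_force: 51.3
```

Emit:
arm_command(travel=[[-0.07,0.023,0],[-0.14,0.047,0],[-0.195,0.066,0],[-0.235,0.079,0],[-0.25,0.084,0],[-0.253,0.085,0],[-0.253,0.085,0],[-0.253,0.085,0]], twist=[0,0,0,0,0,0,0,0], fingers=[1,1,1,1,1,1,1,1])

```text
time_s: 40.15
tcp_pos: [579.6, -50.5, 237.3]
ee_rot: [3.141, -0.0, 1.567]
force: [0.7, 1.0, -2.1]
opening: 42.6
finger_force: 51.2
```

Emit:
arm_command(travel=[[0,0,0.0],[0,0,0.02],[0,0,0.06],[0,0,0.09],[0,0,0.105],[0,0,0.11],[0,0,0.11],[0,0,0.11]], twist=[0,0,0,0,0,0,0,0], fingers=[1,1,1,1,1,1,1,1])

```text
time_s: 41.15
tcp_pos: [580.4, -52.1, 155.4]
ee_rot: [3.14, 0.0, 1.564]
force: [-0.8, -0.0, -2.0]
opening: 42.4
finger_force: 51.2
```

Emit:
arm_command(travel=[[0.0015,-0.0005,0.005],[0.0015,-0.0005,0.02],[0.0015,-0.0005,0.034],[0.0015,-0.0005,0.041],[0.0015,-0.0005,0.043],[0.0015,-0.0005,0.0435],[0.0015,-0.0005,0.0435]], twist=[0,0,0,0,0,0,0], fingers=[1,1,1,1,1,1,1])

```text
time_s: 42.02
tcp_pos: [579.0, -51.2, 122.4]
ee_rot: [-3.141, 0.001, 1.564]
force: [-3.7, -1.7, 6.0]
opening: 42.2
finger_force: 52.0
```

Emit:
arm_command(travel=[[0,0,-0.001],[0,0.0,-0.001],[0,0,-0.001]], twist=[0,0,0], fingers=[1,1,1])

```text
time_s: 42.4
tcp_pos: [579.7, -51.2, 122.5]
ee_rot: [3.141, -0.0, 1.564]
force: [0.0, 0.3, -2.6]
opening: 42.4
finger_force: 51.2
```

Close to home, which is (580.0, −51.0). Release here.

Emit:
arm_command(travel=[[0,0,0.0005],[0,0.0,0.0005],[0,0,0.0005],[0,0,0.0005],[0,0,0],[0,0,-0.03],[0,0,-0.07],[0,0,-0.1]], twist=[0,0,0,0,0,0,0,0], fingers=[1,0.5,0.4,0.3,0.3,0.3,0.3,0.3])

```text
time_s: 43.4
tcp_pos: [579.8, -51.0, 199.0]
ee_rot: [3.14, 0.0, 1.564]
force: [-0.6, -0.7, -0.4]
opening: 59.7
finger_force: 0.0
```

Emit:
arm_command(travel=[[0,0,0],[0,0,0]], twist=[0,0], fingers=[0.3,0.3])

```text
time_s: 43.65
tcp_pos: [578.9, -51.4, 196.8]
ee_rot: [-3.14, 0.0, 1.564]
force: [-0.0, -0.7, 1.2]
opening: 59.8
finger_force: 0.0
```

Emit:
arm_command(travel=[[0.015,-0.002,0],[0.055,-0.007,0],[0.115,-0.014,0],[0.185,-0.022,0],[0.26,-0.031,0],[0.335,-0.041,0],[0.4,-0.048,0],[0.45,-0.055,0]], twist=[0,0,0,0,0,0,0,0], fingers=[0.1,0.1,0.1,0.1,0.1,0.1,0.1,0.1])

```text
time_s: 44.65
tcp_pos: [538.7, 289.8, 196.9]
ee_rot: [-3.14, -0.0, 1.567]
force: [-0.7, -0.8, 0.3]
opening: 76.7
finger_force: 0.0
```

Emit:
arm_command(travel=[[0.02,-0.002,0.02],[0.025,-0.0025,0.04],[0.025,-0.0025,0.05],[0.025,-0.0025,0.05],[0.025,-0.0025,0.05],[0.025,-0.0025,0.05]], twist=[0,0,0,0,0,0], fingers=[0.1,0.1,0.1,0.1,0.1,0.1])

```text
time_s: 45.4
tcp_pos: [539.2, 305.0, 160.8]
ee_rot: [3.141, -0.0, 1.563]
force: [0.3, 0.5, 0.7]
opening: 77.1
finger_force: 0.0
```

Emit:
arm_command(travel=[[0,0,0.015],[0,0,0.045],[0,0,0.065],[0,0,0.072],[0,0,0.0735],[0,0,0.0735],[0,0,0.0735],[0,0,0.0735]], twist=[0,0,0,0,0,0,0,0], fingers=[0.1,0.1,0.1,0.1,0.1,0.2,0.3,1])

```text
time_s: 46.4
tcp_pos: [538.9, 305.9, 106.1]
ee_rot: [3.14, -0.001, 1.564]
force: [-0.9, 0.3, 3.0]
opening: 56.2
finger_force: 54.1
```

Emit:
arm_command(travel=[[0,0,0],[0,0,0],[0,0,0]], twist=[0,0,0], fingers=[1,1,1])

```text
time_s: 46.78
tcp_pos: [538.9, 306.0, 106.0]
ee_rot: [3.14, -0.001, 1.564]
force: [-1.5, -0.3, 5.6]
opening: 56.3
finger_force: 54.2
```

Emit:
arm_command(travel=[[0,0,-0.01],[0,0,-0.04],[0,0,-0.085],[-0.01,0.002,-0.115],[-0.045,0.01,-0.125],[-0.1,0.021,-0.125],[-0.165,0.035,-0.125],[-0.225,0.048,-0.125]], twist=[0,0,0,0,0,0,0,0], fingers=[1,1,1,1,1,1,1,1])

```text
time_s: 47.78
tcp_pos: [573.8, 133.7, 199.3]
ee_rot: [3.141, 0.001, 1.563]
force: [0.8, 0.2, -4.4]
opening: 56.1
finger_force: 54.3
```

Emit:
arm_command(travel=[[-0.045,0.01,0],[-0.068,0.015,0],[-0.075,0.016,0],[-0.0755,0.016,0],[-0.0755,0.016,0.02],[-0.0755,0.016,0.05],[-0.0755,0.016,0.065],[-0.0755,0.016,0.065]], twist=[0,0,0,0,0,0,0,0], fingers=[1,1,1,1,1,1,1,1])

```text
time_s: 48.78
tcp_pos: [584.4, 80.2, 148.8]
ee_rot: [-3.139, 0.0, 1.566]
force: [0.1, 0.4, -4.2]
opening: 56.7
finger_force: 54.4
```

Emit:
arm_command(travel=[[0,0,0],[0,0,0]], twist=[0,0], fingers=[1,1])

```text
time_s: 49.02
tcp_pos: [585.7, 80.0, 150.9]
ee_rot: [3.14, -0.0, 1.564]
force: [-0.7, -0.3, -3.7]
opening: 55.9
finger_force: 54.4
```

Emit:
arm_command(travel=[[0.0004,0,0.005],[0.0004,0,0.02],[0.0004,0,0.035],[0.0004,0,0.044],[0.0004,0,0.047],[0.0004,0,0.048],[0.0004,0,0.048]], twist=[0,0,0,0,0,0,0], fingers=[1,1,1,1,1,1,1])

```text
time_s: 49.9
tcp_pos: [585.5, 80.1, 114.3]
ee_rot: [3.141, -0.0, 1.564]
force: [0.2, 0.1, -4.2]
opening: 56.3
finger_force: 54.6
```

Emit:
arm_command(travel=[[0.0003,0,0.001],[0.0003,0.0,0.001],[0.0003,0,0.001],[0.0003,0,0.001],[0.0003,0,0.001],[0,0,-0.03],[0,0,-0.08],[0,0,-0.13]], twist=[0,0,0,0,0,0,0,0], fingers=[1,1,0.3,0.2,0.15,0.1,0.1,0.1])

```text
time_s: 50.9
tcp_pos: [585.1, 80.0, 212.5]
ee_rot: [-3.141, -0.0, 1.564]
force: [-0.1, 0.5, -0.8]
opening: 77.0
finger_force: 0.0
```

Emit:
arm_command(travel=[[0,0,0],[0,0,0]], twist=[0,0], fingers=[0.4,0.4])

```text
time_s: 51.15
tcp_pos: [584.8, 79.6, 210.9]
ee_rot: [-3.141, 0.001, 1.564]
force: [-0.4, 0.1, -0.6]
opening: 51.1
finger_force: 0.0
```

Emit:
arm_command(travel=[[0.015,-0.012,0],[0.055,-0.046,0],[0.11,-0.092,0],[0.17,-0.143,0],[0.23,-0.194,0.0],[0.28,-0.236,0],[0.314,-0.264,0],[0.3245,-0.273,0]], twist=[0,0,0,0,0,0,0,0], fingers=[0.4,0.4,0.4,0.4,0.4,0.4,0.4,0.4])

```text
time_s: 52.15
tcp_pos: [379.3, 326.3, 211.0]
ee_rot: [-3.14, 0.0, 1.569]
force: [0.8, -0.7, -0.3]
opening: 51.4
finger_force: 0.0
```

Emit:
arm_command(travel=[[0,0,0],[0,0,0],[0,0,0.02],[0,0,0.035],[0,0,0.035],[0,0,0.035]], twist=[0,0,0,0,0,0], fingers=[0.4,0.4,0.4,0.4,0.4,0.4])

```text
time_s: 52.9
tcp_pos: [382.1, 324.8, 185.2]
ee_rot: [-3.141, -0.0, 1.564]
force: [-0.6, 0.6, 0.0]
opening: 51.5
finger_force: 0.0
```

Emit:
arm_command(travel=[[-0.002,0,0.015],[-0.002,0,0.045],[-0.002,0,0.075],[-0.002,0,0.09],[-0.002,0,0.094],[-0.002,0,0.094]], twist=[0,0,0,0,0,0], fingers=[0.4,0.4,0.4,0.4,0.4,0.4])

```text
time_s: 53.65
tcp_pos: [382.2, 323.6, 115.1]
ee_rot: [3.141, -0.0, 1.564]
force: [0.2, -0.7, -0.1]
opening: 51.1
finger_force: 0.0
```

Emit:
arm_command(travel=[[-0.0008,0,0],[-0.0008,0,0],[-0.0008,0,0],[-0.0008,0,0],[-0.0008,0,0],[-0.0008,0,0]], twist=[0,0,0,0,0,0], fingers=[0.4,0.6,0.7,1,1,1])

```text
time_s: 54.4
tcp_pos: [382.3, 322.8, 115.3]
ee_rot: [3.141, 0.0, 1.564]
force: [0.1, -0.7, 5.1]
opening: 24.0
finger_force: 49.2
```

Emit:
arm_command(travel=[[0,0,-0.01],[0,0,-0.04],[0,0,-0.085],[0,0.0,-0.13],[-0.01,0.005,-0.17],[-0.045,0.024,-0.195],[-0.1,0.053,-0.2],[-0.165,0.088,-0.2]], twist=[0,0,0,0,0,0,0,0], fingers=[1,1,1,1,1,1,1,1])

```text
time_s: 55.4
tcp_pos: [447.1, 197.8, 265.0]
ee_rot: [3.141, -0.0, 1.567]
force: [0.5, -1.3, -3.8]
opening: 23.8
finger_force: 49.8
```

Emit:
arm_command(travel=[[-0.065,0.034,0],[-0.13,0.069,0],[-0.185,0.098,0],[-0.225,0.12,0],[-0.241,0.128,0],[-0.245,0.13,0],[-0.245,0.13,0],[-0.245,0.13,0]], twist=[0,0,0,0,0,0,0,0], fingers=[1,1,1,1,1,1,1,1])

```text
time_s: 56.4
tcp_pos: [542.9, 15.8, 265.0]
ee_rot: [3.142, -0.0, 1.567]
force: [-0.2, 0.3, -4.2]
opening: 23.8
finger_force: 49.6
```

Emit:
arm_command(travel=[[0,0,0],[0,0,0]], twist=[0,0], fingers=[1,1])

```text
time_s: 56.65
tcp_pos: [543.4, 14.5, 264.9]
ee_rot: [3.141, 0.0, 1.565]
force: [-0.7, 0.0, -3.4]
opening: 24.2
finger_force: 49.6
```

Emit:
arm_command(travel=[[0.001,0,0.015],[0.001,0,0.045],[0.001,0,0.085],[0.001,0,0.125],[0.001,0,0.147],[0.001,0,0.153],[0.001,0,0.153],[0.001,0,0.153]], twist=[0,0,0,0,0,0,0,0], fingers=[1,1,1,1,1,1,1,1])

```text
time_s: 57.65
tcp_pos: [544.3, 15.0, 151.1]
ee_rot: [3.139, 0.0, 1.564]
force: [-0.9, -1.0, -2.6]
opening: 24.0
finger_force: 49.5
```

Down 27.3 mm to 123.8, then check.

Emit:
arm_command(travel=[[0,-0.0005,0.005],[0,-0.0005,0.015],[0,-0.0005,0.027],[0,-0.0005,0.034],[0,-0.0005,0.0365],[0,-0.0005,0.0365],[0,-0.0005,0.0365]], twist=[0,0,0,0,0,0,0], fingers=[1,1,1,1,1,1,1])

```text
time_s: 58.52
tcp_pos: [543.1, 14.9, 123.4]
ee_rot: [-3.141, 0.001, 1.564]
force: [-3.3, -1.0, 5.0]
opening: 23.6
finger_force: 50.6
```

Emit:
arm_command(travel=[[0.0004,0,-0.001],[0.0004,0.0,-0.001],[0.0004,0,-0.001]], twist=[0,0,0], fingers=[1,1,1])

```text
time_s: 58.9
tcp_pos: [543.3, 15.2, 123.3]
ee_rot: [3.141, -0.0, 1.564]
force: [0.2, 0.1, -0.7]
opening: 23.8
finger_force: 49.9
```

Release, rise and clear away to the −y side so both cameras can see.

Emit:
arm_command(travel=[[0,0,0],[0,0.0,0],[0,0,0],[0,0,0],[0,0,-0.02],[0,0,-0.06],[0,0,-0.11],[0,0,-0.16]], twist=[0,0,0,0,0,0,0,0], fingers=[0.6,0.4,0.4,0.4,0.4,0.4,0.4,0.4])

```text
time_s: 59.9
tcp_pos: [543.2, 15.4, 245.6]
ee_rot: [3.141, -0.0, 1.565]
force: [0.7, -0.1, 0.6]
opening: 51.1
finger_force: 0.0
```

Emit:
arm_command(travel=[[0.02,-0.01,-0.01],[0.07,-0.03,-0.02],[0.14,-0.055,-0.02],[0.21,-0.08,-0.02],[0.28,-0.11,-0.02],[0.34,-0.13,-0.02],[0.39,-0.15,-0.02],[0.41,-0.16,-0.02]], twist=[0,0,0,0,0,0,0,0], fingers=[0.4,0.4,0.4,0.4,0.4,0.4,0.4,0.4])

```text
time_s: 60.9
tcp_pos: [422.6, 325.8, 258.3]
ee_rot: [-3.141, -0.0, 1.569]
force: [0.4, -0.0, 0.2]
opening: 51.3
finger_force: 0.0
```

```bash
python3 - <<'E'
from h import *
np.set_printoptions(precision=1,suppress=True)
print(bot.get_obs()["time_s"],bot.get_obs()["tcp_pos"])
old={n:np.load(n+".npy") for n in("top","side")}
ap={"cruet":(543.3,15),"mill":(579.4,-50),"jar":(584.9,81)}
B={"cruet":[(25,80,29),(115,139,13)],"mill":[(117,139,22)],"jar":[(25,100,31),(128,135,0)]}
ims=[]
for n in("top","side"):
    p,d=optics.grab_frame(n); W=cloud(n,d); ims.append(p)
    for o,bs in B.items():
        for lo,hi,r in bs:
            out=[]
            for V in(old[n],W):
                P=V.reshape(-1,3); Q=P[(P[:,2]>lo)&(P[:,2]<hi)&(np.hypot(*(P[:,:2]-ap[o]).T)<(r or 36)+7)]
                out+=[len(Q),circ(Q,r) if r and len(Q)>8 else (Q[:,:2].mean(0) if len(Q) else 0)]
            print(n,o,(lo,hi),*out)
    cv2.imwrite(f"pics/{n}_e.png",p[:,:,::-1])
E
```

```text
60.9 [422.6 325.8 258.3]
top cruet (25, 80) 90 [543.3  15.4] 86 [543.2  16. ]
top cruet (115, 139) 29 [543.1  15.2] 31 [543.1  16. ]
top mill (117, 139) 62 [579.5 -49.3] 70 [579.2 -49. ]
top jar (25, 100) 249 [585.1  81.9] 259 [585.3  82.5]
top jar (128, 135) 761 [584.   81.5] 758 [584.2  82.2]
side cruet (25, 80) 526 [543.4  14.1] 523 [530.  -37.1]
side cruet (115, 139) 155 [543.3  14.1] 150 [543.1  14.6]
side mill (117, 139) 260 [579.4 -50.4] 256 [579.3 -50.2]
side jar (25, 100) 182 [584.7  81.1] 194 [585.1  81.8]
side jar (128, 135) 275 [584.7  77.1] 275 [585.1  78.8]
```

View pics/top_e.png

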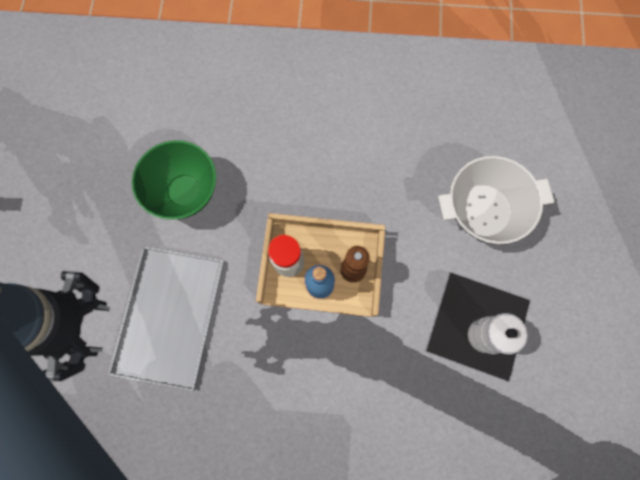

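View pics/side_e.png

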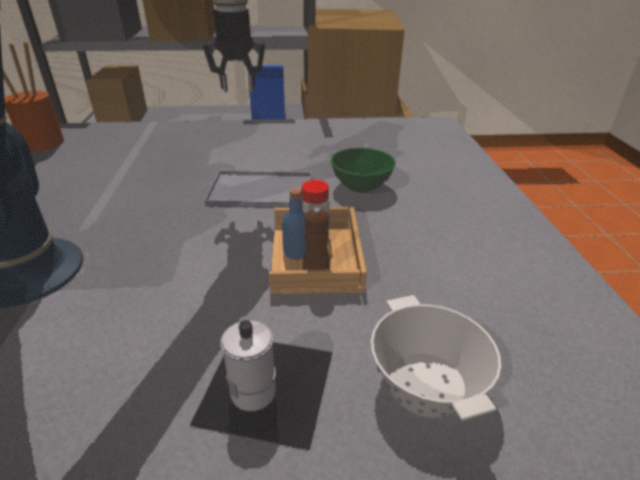

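Both views show the cruet (320,282), mill (355,263) and jar (285,252) upright, each within 1 mm of where it started. The tier is seated on the tin at (505,334), and the bowl and colander are unmoved. I'll let the arm settle and hand in.

Emit:
arm_command(travel=[[0,0,0],[0,0,0],[0,0,0],[0,0,0]], twist=[0,0,0,0], fingers=[0.4,0.4,0.4,0.4])

```text
time_s: 61.5
tcp_pos: [425.6, 322.9, 258.4]
ee_rot: [3.141, 0.0, 1.563]
force: [-0.5, -0.0, 0.6]
opening: 51.1
finger_force: 0.0
```

```bash
python3 -c "
from bench import hand_in
print(hand_in())"
```

```text
the job is handed in; nothing more can be done
None
```

The job is handed in at 61.5 s of the allowed 136 s: the tier is seated squarely on the tin, and the cruet, mill and jar are upright in the caddy, each within about 1 mm of its starting spot by the cameras.

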